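# Pack the thread box and its lift-out tray

## Robot

A 6-joint arm with a two-finger parallel gripper is mounted at the origin on a cart in front of the work surface, level with it; the furniture and walls round the work are solid. World frame = base frame: x ahead of the robot, y to its left, z up, the work surface at z = 0. Lengths are in m, angles in degrees, forces in N, time in s.
With the tool pointing down it reaches from about 0.35 to 0.875 m from the base axis. Payload 4.2 kg.
Tool frame: the origin (TCP) lies midway between the tips of the shut fingers; the grasp point (between the pads) lies 19 mm behind it; z points along the fingers, y is the line along which they close (so a half turn about z gives the same grasp; the last joint's range is limited). The gripper opens to 87 mm and grips with 3 to 60 N. Pads are 19 mm wide; open, the fingers measure 117 mm over their backs; the gripper's body (75 mm by 190 mm) begins 51 mm behind the grasp point.
Start: joints at [-52.047, 22.042, 0.453, 0, -68.411, -14.817], TCP at [0.246, -0.575, 0.223] pointing down, gripper open.
Joint ranges: [-179.83, 179.83], [-69.29, 118.12], [-61.27, 80.66], [-181.25, 117.63], [-171.15, -9.14], [-177.46, 177.46]. Speed limits (degrees/s): [159.86, 159.86, 180, 180, 180, 180].

## Interface

Orientations are given as a 3x3 rotation matrix whose columns are the frame's x, y, z axes.
In Python, from station import sensors, eyes, workorder gives the robot as it stands.
- The arm moves only by the shell command python3 -m handwheel 'ROWS'. ROWS is a JSON list of rows, 1 to 8 of them, each of 7 numbers: the opening from 0.0 (shut) to 1.0 (fully open), then dx, dy, dz in m, then a rotation vector rx, ry, rz in degrees; each row is the pose to reach, as a shift and turn from the pose commanded when the command began, along the tool's axes at that moment; what a row does not reach only later rows make up. A row lasts 1/10 s, in which the tool goes at most 0.05 m and 8.59 degrees, less where a joint would pass 70% of its speed; a pose out of reach is approached as far as the arm can. The fingers move at their own pace and stop on an object; the grip force is fixed at half the most. Time passes only in rows, so rows that do not move let the fingers close. It prints the time, the measured TCP pose, the force, the opening and the grip force at its end.
- sensors.sense(): the state, without advancing time (a new reading comes with each control period).
- eyes.capture(name): name is "side" or "top" or "wrist"; returns a dict with "pixels" (480x640x3 uint8, red, green, blue), "z_map" (480x640 float32, m along the optical axis (not along the pixel's ray), 0 where there is no reading), "K" (3x3 intrinsics, pixels), "distortion" ([k1, k2, p1, p2, k3] as OpenCV has them; the pictures are not rectified), "world_from_camera" (4x4, takes a point from camera to world coordinates). Camera axes: x right, y up, looking along -z (the intrinsics and any distortion apply to the point x, -y, -z); pixel columns grow to the right and rows downward; lengths in m; the calibration is good to about 2 mm. A picture is of the moment at which its call begins.
- workorder.finish_job(): hands the job in; it is judged then, once.
The state is a dict: "time_s": time; "joints": joint angles; "joint_velocities": joint speeds; "effort": joint torques, N m; "tcp_pos": TCP position; "ee_rot": TCP orientation; "wrist_force": force on the tool from outside, world axes, zero at the start; "moment": the same for the moment, N m; "gripper_width": opening from 0.0 (shut) to 1.0 (fully open); "gripper_force": force on a finger pad.
Only numpy, scipy, OpenCV 4.12 (cv2) and the standard library are available. Lean on these libraries where they do the work, as an engineer would, in place of code of your own. Each camera call takes 0.05 s, during which the arm holds its last target. There are 200 camera calls.

## Task

Pack the thread box: stand the red spool upright in its left-hand well, the yellow one in its right-hand well and the blue one between them, then set the lift-out tray squarely home on top of the box, over the spools. Last of all, once the tray is on, lay the red tape measure flat in the tray, in the pocket left of the handle; left and right are as you see the box from the robot. Leave the beeswax, the brown spool and the scissors where they are.

Things in the scene. Friction and masses are not known exactly. Their poses are not given: they have to be found in the camera images.
- thread_box: open wooden box, fixed, 110 x 212 x 56 mm (x, y, z), turned up to 0.3 rad. Origin: centre of its underside, z up, -x toward the robot, +y = its left. Walls 8 mm, floor 6 mm thick, rim at z = 56 mm. Two dividers (5 mm thick, tops at z = 34 mm) make three wells in a row along y, each 94 x 62 mm, centred at y = +67 (left), 0 and -67 mm (right).
- tray: wooden tray, 110 x 212 mm (x, y), 0.26 kg. Origin: centre of its underside, z up. Handle: bar along x at y = 0, 14 mm wide, z = 48 to 64 mm, free for 68 mm between posts. 8 mm cleats below drop inside the box's ends with 7 mm play; home, its origin is 48 mm above the box's. Floor top z = 14, walls to 27 mm. Pockets 100 x 98 mm centred at y = +-52 mm. Turned up to 0.3 rad.
- red_spool: spool of red thread with white flanges and a round red label on top, standing on end: 28 mm across, 38 mm high, 15 g. z up along its axis. Origin on the underside, 8 mm beside the axis: the axis is at x = +8 mm, y = 0 of its frame (toward -x lies a thread tail, looks only). Starts at any yaw at the far left or right of the work.
- blue_spool: spool of blue thread with white flanges and a round blue label on top, standing on end: 28 mm across, 38 mm high, 15 g. z up along its axis. Origin on the underside, 8 mm beside the axis: the axis is at x = +8 mm, y = 0 of its frame (toward -x lies a thread tail, looks only). Starts at any yaw at the far left or right of the work.
- yellow_spool: spool of yellow thread with white flanges and a round yellow label on top, standing on end: 28 mm across, 38 mm high, 15 g. z up along its axis. Origin on the underside, 8 mm beside the axis: the axis is at x = +8 mm, y = 0 of its frame (toward -x lies a thread tail, looks only). Starts at any yaw at the far left or right of the work.
- tape_measure: tape measure in a round red case, lying flat: a disc 52 mm across, 16 mm high, 40 g. Origin on its underside; the disc's centre is at x = 0, y = +14 mm of its frame; a short yellow tape end (looks only) reaches to y = -40 mm. Starts at any yaw at the far left or right of the work.
- beeswax: bystander: dark lump of beeswax, 56 x 101 x 40 mm, behind the work; origin at the centre of its underside.
- brown_spool: bystander: spool of dark brown thread lying on its side, 38 mm long, 28 mm across, behind the work; origin at its underside.
- scissors: bystander: scissors with blue handles, 87 x 199 x 9 mm, lying behind the work to the right; origin at the centre of the underside.
Not all that is in view belongs to the job. Of the things that look like the tape_measure, the middle-sized one is meant.

How it is judged:
By the outcome, as a careful person would: the job done as asked, in the order asked, and still so for the second after the job is handed in, with the robot touching nothing.
It also fails if it takes over 138 s, if anything falls off the work surface, if the arm or the gripper's body presses on something with over 40 N, if the wrist force passes 120 N, or if a joint passes its speed limit or range.

## Working session

There is one attempt and no reset: what is moved stays moved. The work goes in short steps, Python scripts to look and compute and a shell command to move; the robot and the scene stay as the last step left them, time stands still between calls to the robot, and variables do not carry over. Pictures are saved under pics/ and viewed, at most 14 in all, crops included, and the job is handed in when it is done.

```bash
ls; mkdir -p pics
cat > h.py <<'E'
import numpy as np, cv2
from station import sensors, eyes, workorder
def cap(n):
    c=eyes.capture(n); return c
def ray(c,u,v):
    p=cv2.undistortPoints(np.array([[[u,v]]],float),c["K"],np.array(c["distortion"],float))[0,0]
    T=np.array(c["world_from_camera"]); d=T[:3,:3]@np.array([p[0],-p[1],-1.]); return T[:3,3],d
def onz(c,u,v,z):
    o,d=ray(c,u,v); return o+d*(z-o[2])/d[2]
def save(c,n): cv2.imwrite("pics/"+n,cv2.cvtColor(c["pixels"],cv2.COLOR_RGB2BGR))
E
python3 - <<'E'
from h import *
for n in("top","side"):
    c=cap(n);save(c,n+"0.png");np.savez(n+"0.npz",**c)
    print(n,np.round(c["world_from_camera"],3).tolist(),np.round(c["K"],1).tolist(),c["distortion"])
s=sensors.sense();print(s["ee_rot"],s["tcp_pos"],s["time_s"])
E
```

```text
pics
top [[-0.002, 0.985, -0.175, 0.414], [-1.0, -0.004, -0.008, 0.034], [-0.009, 0.175, 0.985, 1.204], [0.0, 0.0, 0.0, 1.0]] [[513.3, 0.0, 323.5], [0.0, 513.3, 231.4], [0.0, 0.0, 1.0]] [-0.03981972  0.          0.          0.          0.        ]
side [[-0.874, 0.302, -0.38, 0.021], [-0.485, -0.527, 0.698, 1.101], [0.011, 0.795, 0.607, 0.976], [0.0, 0.0, 0.0, 1.0]] [[557.5, 0.0, 325.7], [0.0, 557.5, 226.6], [0.0, 0.0, 1.0]] [0.04356299 0.         0.         0.         0.        ]
[[-9.19636045e-01 -3.92770653e-01 -8.70743172e-04]
 [-3.92771608e-01  9.19634267e-01  1.81090958e-03]
 [ 8.94931214e-05  2.00738092e-03 -9.99997981e-01]] [ 0.24538668 -0.57421758  0.22154575] 0.1
```

View pics/top0.png

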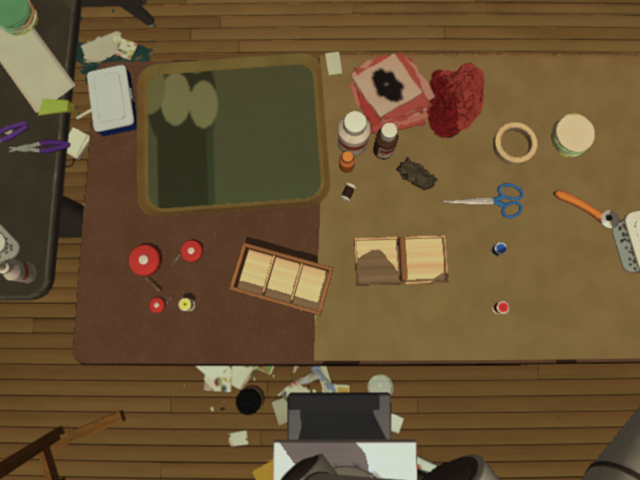

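View pics/side0.png

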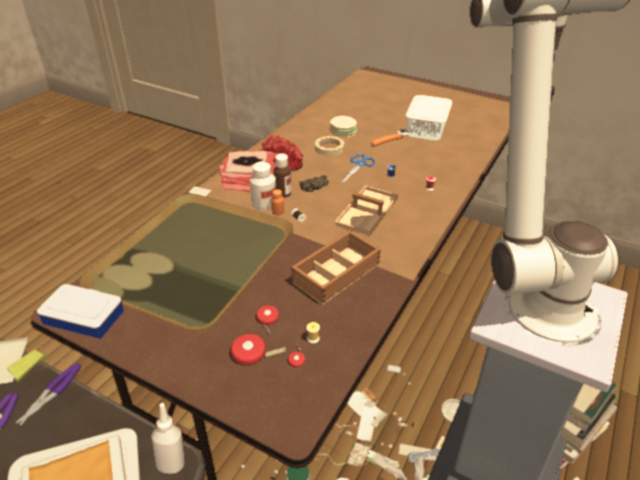

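Top view: box at (282,278), tray (401,260), middle-sized tape (191,251), yellow spool (186,304), blue spool (500,249) and red spool (502,308). Brown spool (348,191), beeswax (416,173) and scissors (485,200) are to be left. The side view agrees.

```bash
cat >> h.py <<'E'
def cloud(c):
    h,w=c["z_map"].shape; v,u=np.mgrid[:h,:w]
    p=cv2.undistortPoints(np.stack([u,v],-1).reshape(-1,1,2).astype(float),c["K"],np.array(c["distortion"],float)).reshape(h,w,2)
    z=c["z_map"].astype(float); P=np.stack([p[...,0]*z,-p[...,1]*z,-z],-1); T=np.array(c["world_from_camera"])
    return P@T[:3,:3].T+T[:3,3]
def colour(c,name):
    hsv=cv2.cvtColor(c["pixels"],cv2.COLOR_RGB2HSV); H,S,V=[hsv[...,i].astype(int) for i in range(3)]
    return {"red":((H<8)|(H>172))&(S>150)&(V>110),"blue":(H>100)&(H<125)&(S>110)&(V>40),"yellow":(H>20)&(H<35)&(S>110)&(V>130)}[name].astype(np.uint8)
def blobs(c,name,z,amin=8,box=None):
    n,l,st,ce=cv2.connectedComponentsWithStats(colour(c,name))
    for i in range(1,n):
        if st[i,4]<amin: continue
        x,y=ce[i]
        if box and not(box[0]<x<box[2] and box[1]<y<box[3]): continue
        print(name,np.round(ce[i],1),st[i].tolist(),np.round(onz(c,x,y,z),4))
E
python3 - <<'E'
from h import *
c=dict(np.load("top0.npz"))
B=(80,210,560,350)
blobs(c,"red",.038,8,B);blobs(c,"red",.016,8,B);blobs(c,"blue",.038,5,B);blobs(c,"yellow",.038,5,B)
P=cloud(c)
def rect(b,lo,hi):
    Q=P[b[1]:b[3],b[0]:b[2]].reshape(-1,3);Q=Q[(Q[:,2]>lo)&(Q[:,2]<hi)]
    r=cv2.minAreaRect((Q[:,:2]*1000).astype(np.float32));print(len(Q),r,np.median(Q[:,2]))
print("table z",np.nanmedian(P[300:340,340:480,2]),P[300:340,340:480,2].std())
rect((220,235,345,325),.045,.068)
rect((345,225,460,295),.018,.036)
rect((345,225,460,295),.045,.075)
rect((175,295,200,312),.03,.05);rect((490,240,510,258),.03,.05);rect((490,300,512,316),.03,.05);rect((180,240,203,263),.01,.025)
E
```

```text
red [190.8 251. ] [180, 241, 22, 21, 323] [0.5763 0.3498 0.038 ]
red [143.6 260.2] [129, 245, 30, 31, 670] [0.5551 0.4585 0.038 ]
red [156.2 305. ] [149, 297, 16, 16, 169] [0.4529 0.4238 0.038 ]
red [503.  306.9] [499, 303, 9, 9, 67] [ 0.4465 -0.3602  0.038 ]
red [190.8 251. ] [180, 241, 22, 21, 323] [0.5794 0.3558 0.016 ]
red [143.6 260.2] [129, 245, 30, 31, 670] [0.5578 0.4665 0.016 ]
red [156.2 305. ] [149, 297, 16, 16, 169] [0.4536 0.4311 0.016 ]
red [503.  306.9] [499, 303, 9, 9, 67] [ 0.4471 -0.3677  0.016 ]
blue [500.7 247.8] [497, 244, 9, 9, 48] [ 0.5812 -0.363   0.038 ]
yellow [184.4 303.8] [180, 299, 10, 10, 73] [0.4556 0.3595 0.038 ]
table z 0.002683312662397519 0.06612374945897316
1047 ((512.4049682617188, 139.86798095703125), (212.32608032226562, 111.78935241699219), 74.24971771240234) 0.05538474633321355
908 ((556.0628051757812, -134.38845825195312), (110.68561553955078, 213.15740966796875), 1.5658602714538574) 0.02531876780933151
290 ((555.2384033203125, -133.86373901367188), (96.4161605834961, 14.911694526672363), 1.7496496438980103) 0.06328419698456156
114 ((454.1176452636719, 359.9078674316406), (26.022991180419922, 25.04543685913086), 38.79429626464844) 0.03791966517214007
120 ((579.6876220703125, -362.07427978515625), (26.394424438476562, 26.277780532836914), 89.42565155029297) 0.03885171599845172
121 ((447.452392578125, -359.7635192871094), (24.704242706298828, 27.23349380493164), 0.4913313686847687) 0.039425722099323046
381 ((580.9888305664062, 356.1642150878906), (50.867916107177734, 50.87697219848633), 46.10875701904297) 0.015651746733619243
```

```bash
cat > plan.py <<'E'
import sys, numpy as np
from scipy.spatial.transform import Rotation as Ro
from station import sensors
# args: x,y,z,yaw (yaw of tool y in world, deg) per waypoint, mm
s=sensors.sense(); R=np.array(s["ee_rot"]); p=np.array(s["tcp_pos"])
print("t",s["time_s"],"p",np.round(p,4),"yaw",round(np.degrees(np.arctan2(R[1,1],R[0,1])),2),"w",round(s["gripper_width"],3))
for a in sys.argv[1:]:
    x,y,z,w=map(float,a.split(",")); t=np.radians(w)
    Y=np.array([np.cos(t),np.sin(t),0]); Z=np.array([0,0,-1.]); G=np.stack([np.cross(Y,Z),Y,Z],1)
    d=R.T@(np.array([x,y,z])/1000-p); r=np.degrees(Ro.from_matrix(R.T@G).as_rotvec())
    print(a,"->",np.round(d,4).tolist(),np.round(r,1).tolist(),"rows",np.ceil(max(np.linalg.norm(d)/.05,np.linalg.norm(r)/8.59)))
E
python3 plan.py 447,-360,120,164.25 447,-360,50,164.25 447,-360,4,164.25
```

```text
t 0.1 p [ 0.2454 -0.5742  0.2215] yaw 113.13 w 0.996
447,-360,120,164.25 -> [-0.2696, 0.1176, 0.1018] [0.1, 0.0, -51.1] rows 7.0
447,-360,50,164.25 -> [-0.2696, 0.1175, 0.1718] [0.1, 0.0, -51.1] rows 7.0
447,-360,4,164.25 -> [-0.2696, 0.1174, 0.2178] [0.1, 0.0, -51.1] rows 8.0
```

```bash
python3 -m handwheel '[[0.8,-0.27,0.1175,0.1,0,0,-51],[0.8,-0.27,0.1175,0.1,0,0,-51],[0.8,-0.27,0.1175,0.1,0,0,-51],[0.8,-0.27,0.1175,0.1,0,0,-51],[0.8,-0.27,0.1175,0.1,0,0,-51],[0.8,-0.27,0.1175,0.1,0,0,-51],[0.8,-0.27,0.1175,0.1,0,0,-51],[0.8,-0.27,0.1175,0.1,0,0,-51]]'; python3 -m handwheel '[[0.8,0,0,0,0,0,0],[0.8,0,0,0,0,0,0]]'; python3 plan.py 447,-360,4,164.25
python3 - <<'E'
from h import *
c=cap("wrist");save(c,"w1.png");blobs(c,"red",.038)
E
```

```text
time_s: 0.9
tcp_pos: [0.4483, -0.359, 0.1214]
ee_rot: [[-0.271, -0.963, -0.002], [-0.963, 0.271, 0.001], [-0.0, 0.002, -1.0]]
wrist_force: [0.4, -0.2, 0.4]
gripper_width: 0.801
gripper_force: 0.0
time_s: 1.1
tcp_pos: [0.447, -0.3617, 0.1231]
ee_rot: [[-0.275, -0.961, 0.001], [-0.961, 0.275, -0.0], [0.0, -0.001, -1.0]]
wrist_force: [1.0, -0.5, -0.6]
gripper_width: 0.802
gripper_force: 0.0
t 1.1 p [ 0.447  -0.3617  0.1231] yaw 164.01 w 0.802
447,-360,4,164.25 -> [-0.0017, 0.0006, 0.1191] [-0.0, -0.0, -0.2] rows 3.0
red [331.5 248.7] [315, 233, 34, 33, 818] [ 0.4447 -0.3585  0.038 ]
```

View pics/w1.png

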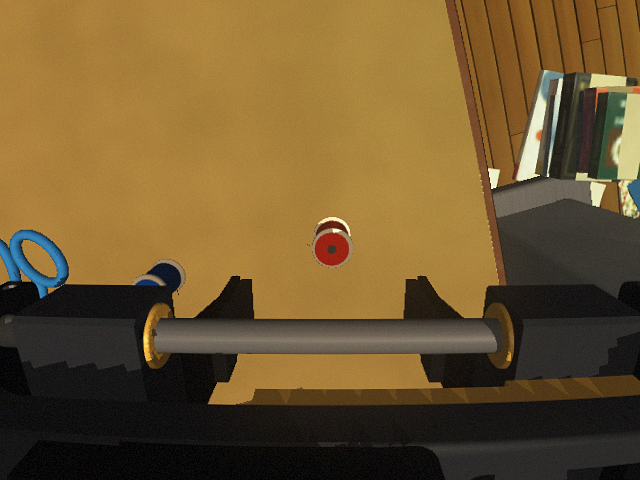

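The wrist view shows the red spool's label at (331,248), centred between the fingers and consistent with the top view. Going down to grasp.

```bash
python3 -m handwheel '[[0.8,-0.001,0,0.05,0,0,0],[0.8,-0.001,0,0.09,0,0,0],[0.8,-0.001,0,0.118,0,0,0],[0.8,-0.001,0,0.118,0,0,0],[0.2,-0.001,0,0.118,0,0,0],[0.2,-0.001,0,0.118,0,0,0],[0.2,-0.001,0,0.118,0,0,0],[0.2,-0.001,0,0.118,0,0,0]]'; python3 -m handwheel '[[0.2,0,0,0,0,0,0],[0.2,0,0,0,0,0,0],[0.2,0,0,-0.05,0,0,0],[0.2,0,0,-0.1,0,0,0],[0.2,0,0,-0.12,0,0,0],[0.2,0,0,-0.12,0,0,0]]'; python3 plan.py 531,204,124,164.25
```

```text
time_s: 1.95
tcp_pos: [0.4481, -0.3599, 0.0053]
ee_rot: [[-0.274, -0.962, 0.001], [-0.962, 0.274, -0.0], [0.0, -0.001, -1.0]]
wrist_force: [0.5, 0.8, 0.1]
gripper_width: 0.518
gripper_force: 0.0
time_s: 2.55
tcp_pos: [0.4502, -0.3607, 0.1289]
ee_rot: [[-0.273, -0.962, 0.008], [-0.962, 0.273, -0.004], [0.002, -0.009, -1.0]]
wrist_force: [0.7, -0.2, -0.6]
gripper_width: 0.313
gripper_force: 30.0
t 2.55 p [ 0.4502 -0.3607  0.1289] yaw 164.17 w 0.313
531,204,124,164.25 -> [-0.5653, 0.0763, 0.0032] [-0.5, -0.1, -0.1] rows 12.0
```

```bash
python3 -m handwheel '[[0.2,-0.05,0.01,0,0,0,0],[0.2,-0.1,0.02,0,0,0,0],[0.2,-0.15,0.02,0,0,0,0],[0.2,-0.2,0.03,0,0,0,0],[0.2,-0.25,0.04,0,0,0,0],[0.2,-0.3,0.04,0,0,0,0],[0.2,-0.34,0.05,0,0,0,0],[0.2,-0.38,0.05,0,0,0,0]]' >/dev/null; python3 -m handwheel '[[0.2,-0.05,0.01,0,0,0,0],[0.2,-0.1,0.02,0,0,0,0],[0.2,-0.15,0.026,0,0,0,0],[0.2,-0.17,0.027,0,0,0,0],[0.2,-0.185,0.027,0,0,0,0],[0.2,-0.185,0.027,0,0,0,0],[0.2,-0.185,0.027,0,0,0,0]]'; python3 plan.py 531,204,124,164.25 531,204,12,164.25
```

```text
time_s: 4.05
tcp_pos: [0.5278, 0.2036, 0.1238]
ee_rot: [[-0.275, -0.962, -0.002], [-0.962, 0.275, -0.001], [0.002, 0.002, -1.0]]
wrist_force: [-0.6, -0.1, 0.4]
gripper_width: 0.311
gripper_force: 30.0
t 4.05 p [0.5278 0.2036 0.1238] yaw 164.07 w 0.311
531,204,124,164.25 -> [-0.0013, -0.003, -0.0002] [0.1, -0.1, -0.2] rows 1.0
531,204,12,164.25 -> [-0.0014, -0.0032, 0.1118] [0.1, -0.1, -0.2] rows 3.0
```

```bash
python3 -m handwheel '[[0.2,-0.001,-0.003,0.05,0,0,0],[0.2,-0.001,-0.003,0.085,0,0,0],[0.2,-0.001,-0.003,0.105,0,0,0],[0.2,-0.001,-0.003,0.111,0,0,0],[0.2,-0.001,-0.003,0.111,0,0,0],[0.2,-0.001,-0.003,0.111,0,0,0],[0.5,-0.001,-0.003,0.111,0,0,0],[0.5,-0.001,-0.003,0.111,0,0,0]]'; python3 -m handwheel '[[0.5,0,0,0,0,0,0],[0.5,0,0,-0.02,0,0,0],[0.5,0,0,-0.06,0,0,0],[0.5,0,0,-0.11,0,0,0],[0.5,0,0,-0.11,0,0,0]]';python3 plan.py 454.5,360,124,164.25 454.5,360,4,164.25
```

```text
time_s: 4.85
tcp_pos: [0.532, 0.2051, 0.0145]
ee_rot: [[-0.274, -0.962, 0.002], [-0.962, 0.274, 0.001], [-0.001, -0.001, -1.0]]
wrist_force: [-0.7, -0.7, 0.2]
gripper_width: 0.418
gripper_force: 0.0
time_s: 5.35
tcp_pos: [0.5359, 0.2076, 0.1312]
ee_rot: [[-0.271, -0.962, 0.014], [-0.962, 0.271, 0.007], [-0.011, -0.011, -1.0]]
wrist_force: [-0.1, 0.7, -0.5]
gripper_width: 0.502
gripper_force: 0.0
t 5.35 p [0.5359 0.2076 0.1312] yaw 164.25 w 0.502
454.5,360,124,164.25 -> [-0.1245, 0.1198, 0.0073] [-0.6, 0.6, 0.0] rows 4.0
454.5,360,4,164.25 -> [-0.1232, 0.1211, 0.1272] [-0.6, 0.6, 0.0] rows 5.0
```

```bash
python3 -m handwheel '[[0.7,-0.05,0.04,0,0,0,0],[0.7,-0.08,0.08,0,0,0,0],[0.7,-0.12,0.11,0,0,0,0],[0.7,-0.1285,0.1165,0,0,0,0],[0.7,-0.1285,0.1165,0,0,0,0],[0.7,-0.1285,0.1165,0,0,0,0],[0.7,-0.1285,0.1165,0,0,0,0]]';python3 plan.py  454.5,360,4,164.25
python3 - <<'E'
from h import *
c=cap("wrist");blobs(c,"yellow",.038,100)
c=cap("top");save(c,"top1.png");blobs(c,"red",.044,20,(230,235,340,325))
E
```

```text
time_s: 6.05
tcp_pos: [0.4548, 0.3595, 0.1234]
ee_rot: [[-0.274, -0.962, -0.0], [-0.962, 0.274, -0.0], [0.001, 0.0, -1.0]]
wrist_force: [0.1, -0.8, -0.7]
gripper_width: 0.698
gripper_force: 0.0
t 6.05 p [0.4548 0.3595 0.1234] yaw 164.08 w 0.698
454.5,360,4,164.25 -> [-0.0004, 0.0003, 0.1194] [0.0, -0.0, -0.2] rows 3.0
yellow [554.   36.6] [503, 0, 107, 82, 3846] [0.2846 0.2699 0.038 ]
yellow [198.4  35.1] [171, 3, 39, 88, 692] [0.4926 0.2123 0.038 ]
yellow [217.8  60. ] [215, 8, 7, 94, 202] [0.486  0.2293 0.038 ]
yellow [627.3  69.7] [605, 20, 35, 90, 1802] [0.2388 0.3002 0.038 ]
yellow [131.   73.3] [122, 66, 21, 17, 162] [0.5405 0.2201 0.038 ]
yellow [138.   99.3] [57, 93, 154, 15, 1333] [0.542 0.236 0.038]
yellow [ 16.1 239.2] [0, 186, 60, 113, 1458] [0.6662 0.2951 0.038 ]
yellow [582.  252.9] [574, 225, 15, 65, 346] [0.2841 0.4145 0.038 ]
yellow [328.5 245.6] [312, 229, 34, 34, 856] [0.4537 0.3603 0.038 ]
yellow [167.5 335.9] [163, 310, 12, 53, 242] [0.5868 0.3948 0.038 ]
red [253.2 269.1] [249, 265, 9, 9, 60] [0.5335 0.2037 0.044 ]
```

```bash
python3 -m handwheel '[[0.7,0,0,0.05,0,0,0],[0.7,0,0,0.09,0,0,0],[0.7,0,0,0.118,0,0,0],[0.7,0,0,0.118,0,0,0],[0.2,0,0,0.118,0,0,0],[0.2,0,0,0.118,0,0,0],[0.2,0,0,0.118,0,0,0],[0.2,0,0,0.118,0,0,0]]'; python3 -m handwheel '[[0.2,0,0,0,0,0,0],[0.2,0,0,0,0,0,0],[0.2,0,0,-0.05,0,0,0],[0.2,0,0,-0.1,0,0,0],[0.2,0,0,-0.12,0,0,0],[0.2,0,0,-0.12,0,0,0]]'; python3 -m handwheel '[[0.2,0.05,-0.02,0,0,0,0],[0.2,0.09,-0.04,0,0,0,0],[0.2,0.14,-0.06,0,0,0,0],[0.2,0.18,-0.08,0,0,0,0],[0.2,0.22,-0.1,0,0,0,0],[0.2,0.25,-0.11,0,0,0,0],[0.2,0.263,-0.116,0,0,0,0],[0.2,0.263,-0.116,0,0,0,0]]'; python3 -m handwheel '[[0.2,0,0,0,0,0,0],[0.2,0,0,0,0,0,0]]';python3 plan.py 494,75,12,164.25
```

```text
time_s: 6.95
tcp_pos: [0.4549, 0.3606, 0.0063]
ee_rot: [[-0.274, -0.962, 0.001], [-0.962, 0.274, 0.001], [-0.001, -0.0, -1.0]]
wrist_force: [0.7, 0.4, 0.3]
gripper_width: 0.427
gripper_force: 0.0
time_s: 7.55
tcp_pos: [0.4562, 0.3625, 0.1299]
ee_rot: [[-0.273, -0.962, 0.006], [-0.962, 0.273, 0.007], [-0.008, -0.004, -1.0]]
wrist_force: [0.7, 0.4, -0.7]
gripper_width: 0.307
gripper_force: 30.0
time_s: 8.35
tcp_pos: [0.4937, 0.0743, 0.1246]
ee_rot: [[-0.276, -0.961, -0.002], [-0.961, 0.276, -0.001], [0.001, 0.002, -1.0]]
wrist_force: [0.2, -0.7, -0.8]
gripper_width: 0.311
gripper_force: 30.0
time_s: 8.55
tcp_pos: [0.4943, 0.0769, 0.1253]
ee_rot: [[-0.272, -0.962, -0.0], [-0.962, 0.272, -0.0], [0.0, 0.0, -1.0]]
wrist_force: [-0.1, -0.3, 0.2]
gripper_width: 0.31
gripper_force: 30.0
t 8.55 p [0.4943 0.0769 0.1253] yaw 164.22 w 0.31
494,75,12,164.25 -> [0.0019, -0.0002, 0.1133] [0.0, -0.0, -0.0] rows 3.0
```

```bash
python3 -m handwheel '[[0.2,0.001,0,0.05,0,0,0],[0.2,0.001,0,0.085,0,0,0],[0.2,0.001,0,0.105,0,0,0],[0.2,0.001,0,0.112,0,0,0],[0.2,0.001,0,0.112,0,0,0],[0.2,0.001,0,0.112,0,0,0],[0.5,0.001,0,0.112,0,0,0],[0.5,0.001,0,0.112,0,0,0]]'; python3 -m handwheel '[[0.5,0,0,0,0,0,0],[0.5,0,0,-0.02,0,0,0],[0.5,0,0,-0.06,0,0,0],[0.5,0,0,-0.11,0,0,0],[0.5,0,0,-0.11,0,0,0]]';python3 -m handwheel '[[0.5,0.04,-0.02,0,0,0,0],[0.5,0.08,-0.04,0,0,0,0],[0.5,0.12,-0.06,0,0,0,0],[0.5,0.16,-0.08,0,0,0,0],[0.5,0.2,-0.1,0,0,0,0]]' >/dev/null; python3 -m handwheel '[[0.7,0.04,-0.02,0,0,0,0],[0.7,0.08,-0.04,0,0,0,0],[0.7,0.12,-0.06,0,0,0,0],[0.7,0.16,-0.08,0,0,0,0],[0.7,0.197,-0.103,0,0,0,0],[0.7,0.197,-0.103,0,0,0,0],[0.7,0.197,-0.103,0,0,0,0],[0.7,0.197,-0.103,0,0,0,0]]'
python3 plan.py  580,-362.5,4,164.25
python3 - <<'E'
from h import *
c=cap("wrist");blobs(c,"blue",.038,100)
c=cap("top");blobs(c,"yellow",.044,20,(290,265,330,308))
E
```

```text
time_s: 9.35
tcp_pos: [0.4946, 0.0753, 0.0143]
ee_rot: [[-0.273, -0.962, 0.002], [-0.962, 0.273, 0.001], [-0.001, -0.001, -1.0]]
wrist_force: [0.2, -0.3, -0.4]
gripper_width: 0.417
gripper_force: 0.0
time_s: 9.85
tcp_pos: [0.4986, 0.0765, 0.1305]
ee_rot: [[-0.272, -0.962, 0.014], [-0.962, 0.272, 0.005], [-0.009, -0.013, -1.0]]
wrist_force: [1.2, -0.6, -0.2]
gripper_width: 0.501
gripper_force: 0.0
time_s: 11.15
tcp_pos: [0.5803, -0.3616, 0.1232]
ee_rot: [[-0.273, -0.962, -0.001], [-0.962, 0.273, 0.001], [-0.0, 0.001, -1.0]]
wrist_force: [0.0, 0.5, -1.2]
gripper_width: 0.701
gripper_force: 0.0
t 11.15 p [ 0.5803 -0.3616  0.1232] yaw 164.16 w 0.701
580,-362.5,4,164.25 -> [0.001, -0.0001, 0.1192] [0.1, 0.0, -0.1] rows 3.0
blue [161.8 226.8] [109, 180, 109, 95, 4510] [ 0.6834 -0.4041  0.038 ]
blue [328.5 244.3] [312, 229, 34, 32, 777] [ 0.5789 -0.3617  0.038 ]
```

```bash
python3 -m handwheel '[[0.7,0,0,0.05,0,0,0],[0.7,0,0,0.09,0,0,0],[0.7,0,0,0.118,0,0,0],[0.7,0,0,0.118,0,0,0],[0.2,0,0,0.118,0,0,0],[0.2,0,0,0.118,0,0,0],[0.2,0,0,0.118,0,0,0],[0.2,0,0,0.118,0,0,0]]'; python3 -m handwheel '[[0.2,0,0,0,0,0,0],[0.2,0,0,0,0,0,0],[0.2,0,0,-0.05,0,0,0],[0.2,0,0,-0.1,0,0,0],[0.2,0,0,-0.12,0,0,0],[0.2,0,0,-0.12,0,0,0]]'; python3 -m handwheel '[[0.2,-0.04,0.02,0,0,0,0],[0.2,-0.09,0.04,0,0,0,0],[0.2,-0.13,0.06,0,0,0,0],[0.2,-0.17,0.08,0,0,0,0],[0.2,-0.21,0.1,0,0,0,0],[0.2,-0.25,0.12,0,0,0,0]]' >/dev/null; python3 -m handwheel '[[0.2,-0.04,0.02,0,0,0,0],[0.2,-0.09,0.04,0,0,0,0],[0.2,-0.13,0.05,0,0,0,0],[0.2,-0.17,0.07,0,0,0,0],[0.2,-0.214,0.082,0,0,0,0],[0.2,-0.214,0.082,0,0,0,0],[0.2,-0.214,0.082,0,0,0,0],[0.2,-0.214,0.082,0,0,0,0]]';python3 plan.py 512.4,140,12,164.25
```

```text
time_s: 12.05
tcp_pos: [0.581, -0.3624, 0.0064]
ee_rot: [[-0.273, -0.962, 0.001], [-0.962, 0.273, -0.0], [0.0, -0.001, -1.0]]
wrist_force: [-0.1, -0.5, 0.3]
gripper_width: 0.425
gripper_force: 0.0
time_s: 12.65
tcp_pos: [0.5831, -0.3637, 0.1308]
ee_rot: [[-0.273, -0.962, 0.009], [-0.962, 0.273, -0.004], [0.001, -0.009, -1.0]]
wrist_force: [0.6, -0.3, -0.3]
gripper_width: 0.317
gripper_force: 30.0
time_s: 14.05
tcp_pos: [0.5126, 0.1381, 0.1248]
ee_rot: [[-0.274, -0.962, -0.002], [-0.962, 0.274, -0.001], [0.001, 0.002, -1.0]]
wrist_force: [-1.2, -0.9, 0.3]
gripper_width: 0.309
gripper_force: 30.0
t 14.05 p [0.5126 0.1381 0.1248] yaw 164.09 w 0.309
512.4,140,12,164.25 -> [-0.0019, 0.0005, 0.1128] [0.1, -0.1, -0.2] rows 3.0
```

```bash
python3 -m handwheel '[[0.2,-0.001,0,0.05,0,0,0],[0.2,-0.001,0,0.085,0,0,0],[0.2,-0.001,0,0.105,0,0,0],[0.2,-0.001,0,0.111,0,0,0],[0.2,-0.001,0,0.111,0,0,0],[0.2,-0.001,0,0.111,0,0,0],[0.5,-0.001,0,0.111,0,0,0],[0.5,-0.001,0,0.111,0,0,0]]'; python3 -m handwheel '[[0.5,0,0,0,0,0,0],[0.5,0,0,-0.02,0,0,0],[0.5,0,0,-0.06,0,0,0],[0.5,0,0,-0.11,0,0,0],[0.5,0,0,-0.11,0,0,0]]';python3 -m handwheel '[[0.5,0.03,-0.01,0,0,0,8],[0.5,0.06,-0.03,0,0,0,16],[0.5,0.1,-0.04,0,0,0,24],[0.5,0.13,-0.06,0,0,0,32],[0.5,0.16,-0.07,0,0,0,40],[0.5,0.2,-0.09,0,0,0,48],[0.5,0.23,-0.1,0,0,0,56],[0.5,0.252,-0.116,0,0,0,64]]'; python3 -m handwheel '[[0.5,0,0,0,0,0,8.5],[0.5,0,0,0,0,0,8.5],[0.5,0,0,0,0,0,8.5]]'
python3 plan.py  555.5,-134,124,91.6 555.5,-134,35,91.6
python3 - <<'E'
from h import *
c=cap("top");save(c,"top2.png");cv2.imwrite("pics/top2c.png",cv2.resize(cv2.cvtColor(c["pixels"][200:340,140:470],cv2.COLOR_RGB2BGR),None,fx=2.4,fy=2.4,interpolation=3))
c=cap("wrist");save(c,"w2.png")
E
```

```text
time_s: 14.85
tcp_pos: [0.5143, 0.1404, 0.0157]
ee_rot: [[-0.273, -0.962, 0.002], [-0.962, 0.273, 0.001], [-0.002, -0.002, -1.0]]
wrist_force: [0.3, -0.4, -0.4]
gripper_width: 0.422
gripper_force: 0.0
time_s: 15.35
tcp_pos: [0.518, 0.1422, 0.132]
ee_rot: [[-0.271, -0.962, 0.014], [-0.962, 0.271, 0.007], [-0.01, -0.012, -1.0]]
wrist_force: [0.0, 0.9, -0.5]
gripper_width: 0.499
gripper_force: 0.0
time_s: 16.15
tcp_pos: [0.5554, -0.1359, 0.1244]
ee_rot: [[-0.986, -0.169, -0.001], [-0.169, 0.986, 0.0], [0.001, 0.0, -1.0]]
wrist_force: [1.0, 0.5, -0.0]
gripper_width: 0.496
gripper_force: 0.0
time_s: 16.45
tcp_pos: [0.556, -0.1339, 0.1244]
ee_rot: [[-0.999, -0.032, -0.0], [-0.032, 0.999, 0.0], [0.0, 0.0, -1.0]]
wrist_force: [-0.4, -0.1, 0.3]
gripper_width: 0.496
gripper_force: 0.0
t 16.45 p [ 0.556  -0.1339  0.1244] yaw 91.82 w 0.496
555.5,-134,124,91.6 -> [0.0005, -0.0001, 0.0004] [0.0, -0.0, 0.2] rows 1.0
555.5,-134,35,91.6 -> [0.0005, -0.0001, 0.0894] [0.0, -0.0, 0.2] rows 2.0
```

View pics/top2c.png

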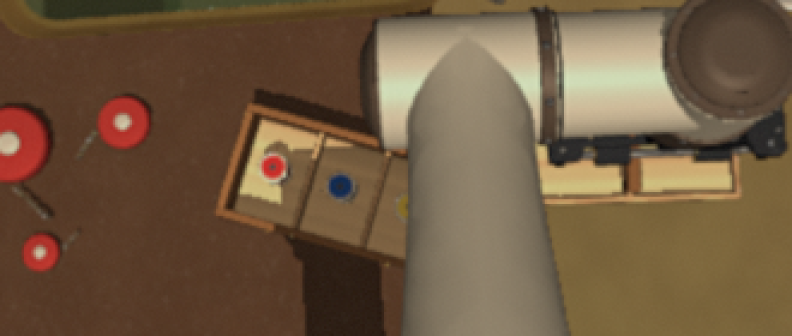

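View pics/w2.png

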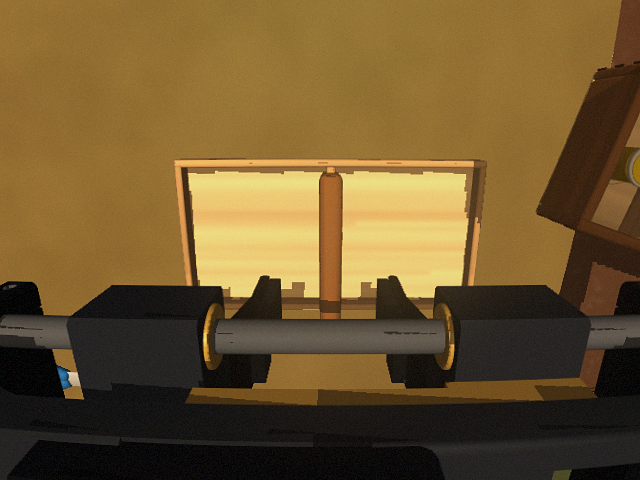

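Crop: red, blue and yellow spools stand in their wells at (273,167), (340,187) and (405,205). Wrist view: the handle bar runs at column 330, centred between the fingers and parallel to them. Gripping the tray.

```bash
python3 -m handwheel '[[0.5,0,0,0.04,0,0,0],[0.5,0,0,0.07,0,0,0],[0.5,0,0,0.089,0,0,0],[0.5,0,0,0.089,0,0,0],[0,0,0,0.089,0,0,0],[0,0,0,0.089,0,0,0],[0,0,0,0.089,0,0,0],[0,0,0,0.089,0,0,0]]';python3 -m handwheel '[[0,0,0,0,0,0,0],[0,0,0,0,0,0,0],[0,0,0,0,0,0,0]]'; python3 plan.py; python3 -m handwheel '[[0,0,0,-0.01,0,0,0],[0,0,0,-0.03,0,0,0],[0,0,0,-0.06,0,0,0],[0,0,0,-0.09,0,0,0],[0,0,0,-0.11,0,0,0],[0,0,0,-0.12,0,0,0],[0,0,0,-0.12,0,0,0],[0,0,0,-0.12,0,0,0]]'
python3 plan.py 512.4,140,155,74.25 512.4,140,86,74.25
```

```text
time_s: 17.35
tcp_pos: [0.5569, -0.134, 0.0367]
ee_rot: [[-1.0, -0.029, 0.002], [-0.029, 1.0, 0.0], [-0.002, -0.0, -1.0]]
wrist_force: [-0.2, 0.2, 0.2]
gripper_width: 0.221
gripper_force: 0.0
time_s: 17.65
tcp_pos: [0.5567, -0.134, 0.0364]
ee_rot: [[-1.0, -0.029, 0.001], [-0.029, 1.0, -0.0], [-0.001, -0.0, -1.0]]
wrist_force: [-1.2, 2.5, 6.6]
gripper_width: 0.159
gripper_force: 30.0
t 17.65 p [ 0.5567 -0.134   0.0364] yaw 91.66 w 0.159
time_s: 18.45
tcp_pos: [0.5552, -0.134, 0.1542]
ee_rot: [[-1.0, -0.028, -0.003], [-0.028, 1.0, 0.001], [0.003, 0.001, -1.0]]
wrist_force: [-0.4, -0.1, -3.4]
gripper_width: 0.153
gripper_force: 30.0
t 18.45 p [ 0.5552 -0.134   0.1542] yaw 91.6 w 0.153
512.4,140,155,74.25 -> [0.0351, 0.2751, -0.0005] [0.0, -0.2, 17.4] rows 6.0
512.4,140,86,74.25 -> [0.0349, 0.2751, 0.0685] [0.0, -0.2, 17.4] rows 6.0
```

```bash
python3 -m handwheel '[[0,0,0.03,0,0,0,2],[0,0.01,0.07,0,0,0,5],[0,0.015,0.12,0,0,0,8],[0,0.02,0.16,0,0,0,11],[0,0.025,0.2,0,0,0,14],[0,0.03,0.24,0,0,0,16],[0,0.035,0.265,0,0,0,17.4],[0,0.035,0.275,0,0,0,17.4]]';python3 -m handwheel '[[0,0,0,0.01,0,0,0],[0,0,0,0.03,0,0,0],[0,0,0,0.04,0,0,0],[0,0,0,0.04,0,0,0],[0,0,0,0.04,0,0,0]]'
python3 plan.py 512.4,140,84,74.25
python3 - <<'E'
from h import *
c=cap("side");cv2.imwrite("pics/s3.png",cv2.resize(cv2.cvtColor(c["pixels"][200:330,260:420],cv2.COLOR_RGB2BGR),None,fx=4,fy=4,interpolation=3))
c=cap("wrist");save(c,"w3.png")
E
```

```text
time_s: 19.25
tcp_pos: [0.5119, 0.1415, 0.1538]
ee_rot: [[-0.963, 0.269, -0.003], [0.269, 0.963, -0.001], [0.003, -0.002, -1.0]]
wrist_force: [-0.7, -1.2, -3.0]
gripper_width: 0.156
gripper_force: 30.0
time_s: 19.75
tcp_pos: [0.5137, 0.1389, 0.1153]
ee_rot: [[-0.962, 0.273, -0.0], [0.273, 0.962, -0.001], [0.0, -0.001, -1.0]]
wrist_force: [0.1, 0.0, -2.7]
gripper_width: 0.159
gripper_force: 30.0
t 19.75 p [0.5137 0.1389 0.1153] yaw 74.19 w 0.159
512.4,140,84,74.25 -> [0.0015, 0.0007, 0.0313] [-0.0, -0.0, -0.1] rows 1.0
```

View pics/s3.png

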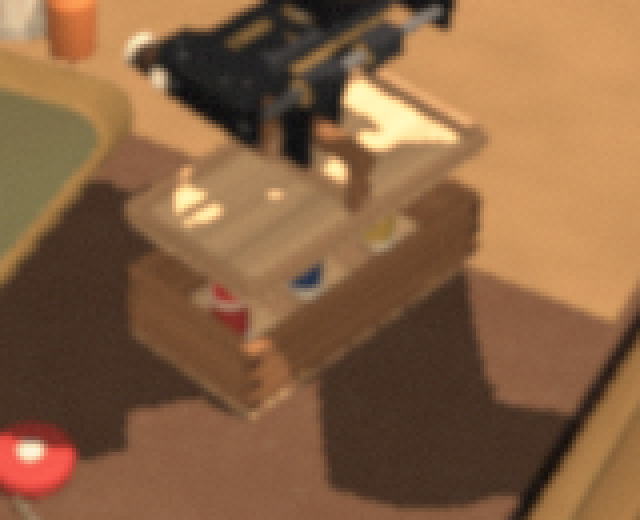

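View pics/w3.png

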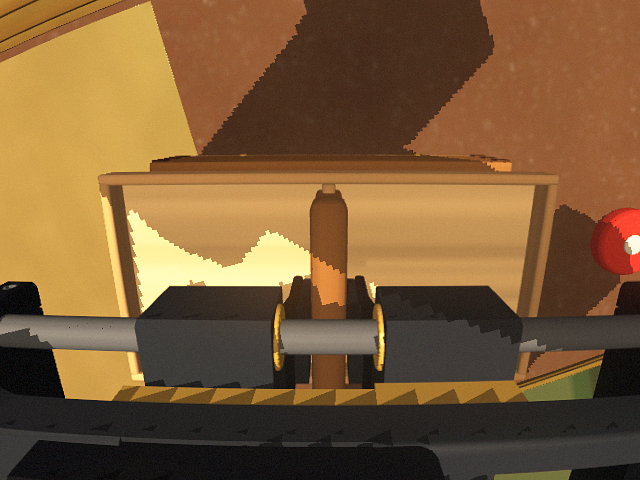

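The side view shows the tray level about 30 mm above the box with matching corners. In the wrist view the box's near edge (152–512) is parallel to the tray's (100–557) and centred. Lowering.

```bash
python3 -m handwheel '[[0,0.001,0,0.008,0,0,0],[0,0.001,0,0.014,0,0,0],[0,0.001,0,0.02,0,0,0],[0,0.001,0,0.024,0,0,0],[0,0.001,0,0.027,0,0,0],[0,0.001,0,0.029,0,0,0],[0,0.001,0,0.03,0,0,0],[0,0.001,0,0.03,0,0,0]]'; python3 plan.py 512.4,140,84,74.25
```

```text
time_s: 20.65
tcp_pos: [0.5125, 0.1401, 0.0855]
ee_rot: [[-0.962, 0.272, 0.0], [0.272, 0.962, -0.0], [-0.0, -0.0, -1.0]]
wrist_force: [0.1, -0.4, -2.1]
gripper_width: 0.156
gripper_force: 30.0
t 20.65 p [0.5125 0.1401 0.0855] yaw 74.24 w 0.156
512.4,140,84,74.25 -> [0.0001, -0.0001, 0.0015] [-0.0, 0.0, -0.0] rows 1.0
```

```bash
python3 -m handwheel '[[0,0,0,0.0007,0,0,0],[0,0,0,0.0015,0,0,0],[0,0,0,0.002,0,0,0],[0,0,0,0.002,0,0,0]]'; python3 -m handwheel '[[0.35,0,0,0,0,0,0],[0.35,0,0,0,0,0,0],[0.35,0,0,0,0,0,0],[0.35,0,0,-0.03,0,0,0],[0.35,0,0,-0.07,0,0,0],[0.35,0,0,-0.1,0,0,0],[0.35,0,0,-0.1,0,0,0]]'; python3 plan.py 581,356,185,45 581,356,60,45
```

```text
time_s: 21.05
tcp_pos: [0.5126, 0.1401, 0.0844]
ee_rot: [[-0.962, 0.271, 0.001], [0.271, 0.962, 0.0], [-0.001, 0.0, -1.0]]
wrist_force: [-2.2, -0.5, 4.5]
gripper_width: 0.154
gripper_force: 30.0
time_s: 21.75
tcp_pos: [0.5153, 0.1413, 0.1883]
ee_rot: [[-0.963, 0.271, 0.01], [0.271, 0.963, 0.004], [-0.008, 0.007, -1.0]]
wrist_force: [0.4, 0.0, -0.1]
gripper_width: 0.354
gripper_force: 0.0
t 21.75 p [0.5153 0.1413 0.1883] yaw 74.28 w 0.354
581,356,185,45 -> [-0.005, 0.2244, 0.0049] [0.5, 0.3, 29.3] rows 5.0
581,356,60,45 -> [-0.004, 0.2236, 0.1299] [0.5, 0.3, 29.3] rows 6.0
```

```bash
python3 -m handwheel '[[0.6,0,0.04,0,0,0,-8],[0.75,0,0.09,0,0,0,-16],[0.75,0,0.13,0,0,0,-24],[0.75,-0.005,0.17,0.02,0,0,-32],[0.75,-0.007,0.21,0.04,0,0,-40],[0.75,-0.007,0.2265,0.06,0,0,-45],[0.75,-0.007,0.2265,0.06,0,0,-45],[0.75,-0.007,0.2265,0.06,0,0,-45]]';python3 -m handwheel '[[0.75,0,0,0,0,0,0],[0.75,0,0,0,0,0,0]]'; python3 plan.py 581,356,3,119.25
python3 - <<'E'
from h import *
c=cap("wrist");save(c,"w4.png");blobs(c,"red",.016,100)
c=cap("top");save(c,"top4.png");np.savez("top4.npz",**c)
P=cloud(c);Q=P[230:330,215:345].reshape(-1,3)
for lo,hi in((.066,.085),(.095,.12)):
    q=Q[(Q[:,2]>lo)&(Q[:,2]<hi)];print(len(q),cv2.minAreaRect((q[:,:2]*1000).astype(np.float32)),np.median(q[:,2]))
c=cap("side");cv2.imwrite("pics/s4.png",cv2.resize(cv2.cvtColor(c["pixels"][200:330,260:420],cv2.COLOR_RGB2BGR),None,fx=4,fy=4,interpolation=3))
E
```

```text
time_s: 22.55
tcp_pos: [0.5802, 0.3557, 0.122]
ee_rot: [[-0.873, -0.488, -0.002], [-0.488, 0.873, -0.002], [0.003, -0.001, -1.0]]
wrist_force: [0.3, 0.3, -0.1]
gripper_width: 0.751
gripper_force: 0.0
time_s: 22.75
tcp_pos: [0.5811, 0.3555, 0.1251]
ee_rot: [[-0.873, -0.487, 0.002], [-0.487, 0.873, 0.001], [-0.002, 0.0, -1.0]]
wrist_force: [-1.2, -0.2, -0.1]
gripper_width: 0.751
gripper_force: 0.0
t 22.75 p [0.5811 0.3555 0.1251] yaw 119.16 w 0.751
581,356,3,119.25 -> [0.0002, 0.0004, 0.1221] [0.0, 0.1, -0.1] rows 3.0
red [511.2 132.9] [487, 108, 50, 52, 1847] [0.454  0.4305 0.016 ]
red [331.  232.4] [297, 200, 69, 67, 3291] [0.5777 0.3562 0.016 ]
red [467.9 266.4] [423, 228, 96, 91, 5104] [0.5505 0.4597 0.016 ]
817 ((512.1428833007812, 139.53701782226562), (213.16415405273438, 110.33363342285156), 74.2033462524414) 0.0741413386396379
316 ((512.031982421875, 139.00003051757812), (14.568880081176758, 97.8481216430664), 74.25679779052734) 0.11122431976462366
```

View pics/s4.png

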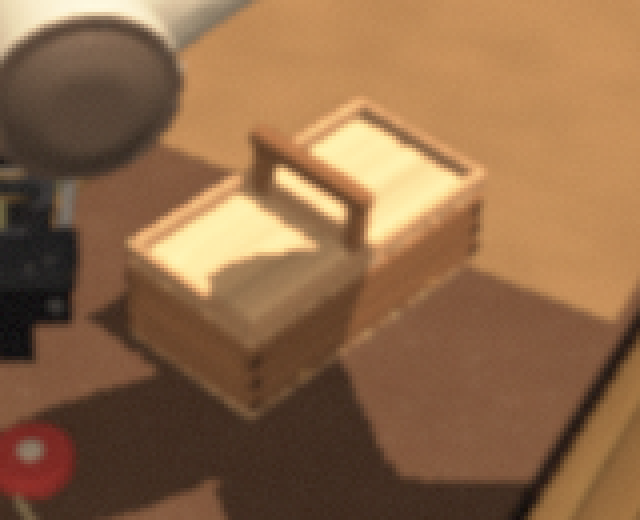

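View pics/w4.png

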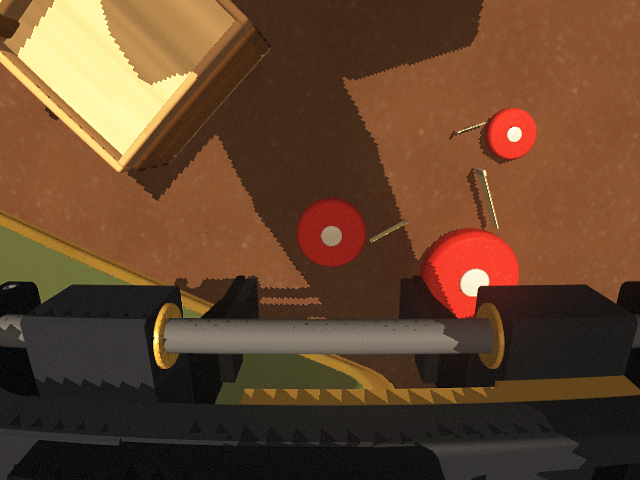

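The side view shows the tray seated flush; depth puts it at (512.1,139.5), 74.2°, matching the box. In the wrist view the middle-sized tape is at (331,232) between the fingers, with the larger one clear at (468,268).

```bash
python3 -m handwheel '[[0.75,0,0,0.05,0,0,0],[0.75,0,0,0.09,0,0,0],[0.75,0,0,0.115,0,0,0],[0.75,0,0,0.1215,0,0,0],[0.75,0,0,0.1215,0,0,0],[0.45,0,0,0.1215,0,0,0],[0.45,0,0,0.1215,0,0,0],[0.45,0,0,0.1215,0,0,0]]'; python3 -m handwheel '[[0.45,0,0,0,0,0,0],[0.45,0,0,0,0,0,0]]'; python3 -m handwheel '[[0.45,0,0,-0.04,0,0,0],[0.45,0,0,-0.08,0,0,0],[0.45,0,0,-0.12,0,0,0],[0.45,0,0,-0.13,0,0,0],[0.45,0,0,-0.13,0,0,0]]'; python3 plan.py 526.5,190,134,119.25 526.5,190,66,119.25
```

```text
time_s: 23.7
tcp_pos: [0.5812, 0.3566, 0.0031]
ee_rot: [[-0.873, -0.488, 0.001], [-0.488, 0.873, 0.001], [-0.002, 0.0, -1.0]]
wrist_force: [-0.8, -0.0, 0.9]
gripper_width: 0.585
gripper_force: 30.0
time_s: 23.9
tcp_pos: [0.5813, 0.3565, 0.0031]
ee_rot: [[-0.873, -0.489, 0.001], [-0.489, 0.873, 0.001], [-0.002, 0.0, -1.0]]
wrist_force: [-0.1, 0.1, 3.4]
gripper_width: 0.585
gripper_force: 30.0
time_s: 24.4
tcp_pos: [0.5814, 0.3568, 0.1343]
ee_rot: [[-0.873, -0.488, 0.003], [-0.488, 0.873, 0.003], [-0.004, 0.001, -1.0]]
wrist_force: [-0.5, 0.1, -0.7]
gripper_width: 0.585
gripper_force: 30.0
t 24.4 p [0.5814 0.3568 0.1343] yaw 119.23 w 0.585
526.5,190,134,119.25 -> [0.1293, -0.1188, -0.0004] [0.1, 0.2, -0.0] rows 4.0
526.5,190,66,119.25 -> [0.1296, -0.1189, 0.0676] [0.1, 0.2, -0.0] rows 4.0
```

```bash
python3 -m handwheel '[[0.45,0.03,-0.03,0,0,0,0],[0.45,0.06,-0.06,0,0,0,0],[0.45,0.1,-0.09,0,0,0,0],[0.45,0.129,-0.1185,0,0,0,0],[0.45,0.129,-0.1185,0,0,0,0],[0.45,0.129,-0.1185,0.03,0,0,0],[0.45,0.129,-0.1185,0.05,0,0,0],[0.45,0.129,-0.1185,0.06,0,0,0]]'; python3 -m handwheel '[[0.45,0,0,0.003,0,0,0],[0.45,0,0,0.006,0,0,0],[0.45,0,0,0.007,0,0,0],[0.45,0,0,0.007,0,0,0]]'; python3 plan.py 526.5,190,65,119.25
```

```text
time_s: 25.2
tcp_pos: [0.5241, 0.1887, 0.0685]
ee_rot: [[-0.873, -0.488, -0.006], [-0.488, 0.873, -0.003], [0.006, -0.0, -1.0]]
wrist_force: [1.1, 0.2, -0.4]
gripper_width: 0.584
gripper_force: 30.0
time_s: 25.6
tcp_pos: [0.5264, 0.1901, 0.0656]
ee_rot: [[-0.872, -0.489, 0.001], [-0.489, 0.872, 0.001], [-0.001, 0.0, -1.0]]
wrist_force: [0.3, 0.2, -0.2]
gripper_width: 0.588
gripper_force: 30.0
t 25.6 p [0.5264 0.1901 0.0656] yaw 119.25 w 0.588
526.5,190,65,119.25 -> [-0.0001, -0.0001, 0.0006] [0.0, 0.1, 0.0] rows 1.0
```

```bash
python3 -m handwheel '[[0.7,0,0,0,0,0,0],[0.7,0,0,0,0,0,0],[0.7,0,0,0,0,0,0],[0.7,0,0,-0.02,0,0,0],[0.7,0,0,-0.06,0,0,0],[0.7,0,0,-0.1,0,0,0],[0.7,0,0,-0.14,0,0,0],[0.7,0,0,-0.15,0,0,0]]'; python3 -m handwheel '[[0.7,-0.03,0.03,0,0,0,0],[0.7,-0.06,0.06,0,0,0,0],[0.7,-0.09,0.09,0,0,0,0],[0.7,-0.11,0.12,0,0,0,0],[0.7,-0.11,0.15,0,0,0,0],[0.7,-0.11,0.15,0,0,0,0]]'
python3 - <<'E'
from h import *
c=cap("top");P=cloud(c);Q=P[230:330,215:345].reshape(-1,3)
for lo,hi in((.066,.076),(.0762,.085),(.095,.12)):
    q=Q[(Q[:,2]>lo)&(Q[:,2]<hi)];print(len(q),cv2.minAreaRect((q[:,:2]*1000).astype(np.float32)),np.median(q[:,2]))
blobs(c,"red",.078,50,(80,200,560,340))
cv2.imwrite("pics/top5.png",cv2.resize(cv2.cvtColor(c["pixels"][130:340,120:530],cv2.COLOR_RGB2BGR),None,fx=1.9,fy=1.9,interpolation=3))
E
```

```text
time_s: 26.4
tcp_pos: [0.5283, 0.1908, 0.2208]
ee_rot: [[-0.872, -0.489, 0.009], [-0.489, 0.872, 0.005], [-0.01, -0.0, -1.0]]
wrist_force: [-0.3, 0.5, 0.2]
gripper_width: 0.704
gripper_force: 0.0
time_s: 27.0
tcp_pos: [0.5472, 0.3773, 0.2135]
ee_rot: [[-0.871, -0.492, -0.002], [-0.492, 0.871, -0.001], [0.002, 0.0, -1.0]]
wrist_force: [-0.4, -0.9, -1.2]
gripper_width: 0.702
gripper_force: 0.0
738 ((512.1058959960938, 139.19154357910156), (212.4979248046875, 110.43302154541016), 74.2576675415039) 0.07353060199367645
488 ((511.728515625, 138.74154663085938), (211.42913818359375, 109.3782730102539), 74.21639251708984) 0.0781214490726202
316 ((512.0138549804688, 139.25302124023438), (14.80687141418457, 97.60304260253906), 74.18682098388672) 0.11100451482233598
red [146.4 268.6] [133, 260, 26, 16, 242] [0.5315 0.4367 0.078 ]
red [258.2 270.9] [247, 260, 23, 23, 358] [0.5261 0.1877 0.078 ]
red [156.3 305.1] [149, 297, 16, 17, 175] [0.4513 0.4102 0.078 ]
```

View pics/top5.png

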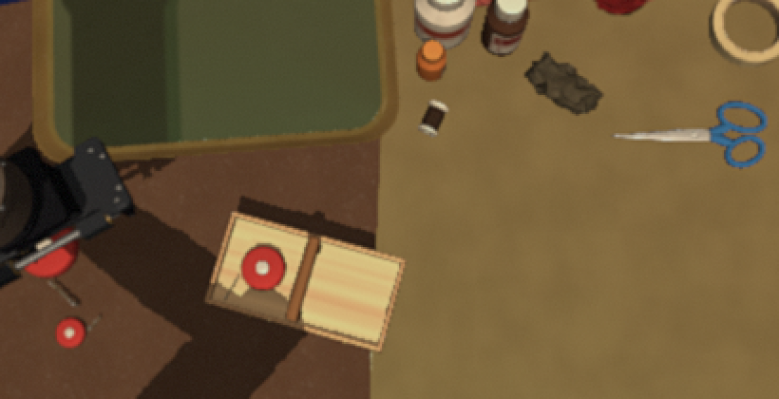

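The tray is home on the box and the tape lies flat in the left pocket at (263,268). Beeswax, brown spool and scissors are where they were, and the gripper is clear.

```bash
python3 -c "from station import workorder; print(workorder.finish_job())"
```

```text
the job is handed in; nothing more can be done
None
```

The thread box is packed and handed in after about 27 s of robot time: red, blue and yellow spools stand in their left, middle and right wells, the tray is seated squarely on top, and the red tape measure lies flat in its left pocket.

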